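# Close the spare port of a microscope bench's air panel and put the air back on

## Robot

A 6-joint arm with a two-finger parallel gripper is mounted at the origin on the work surface. World frame = base frame: x ahead of the robot, y to its left, z up, the work surface at z = 0. Lengths are in m, angles in rad, forces in N, time in s.
With the tool pointing down it reaches from about 0.275 to 0.75 m from the base axis. Payload 10.2 kg.
Tool frame: the origin (TCP) lies at the very end of the fingers, on their centre line; the grasp point (between the pads) lies 19 mm behind it; z points along the fingers, y is the line along which they close (so a half turn about z gives the same grasp; the last joint's range is limited). The gripper opens to 88 mm and grips with 3 to 60 N. Pads are 18 mm wide; open, the fingers measure 123 mm over their backs; the gripper's body (75 mm by 187 mm) begins 45 mm behind the grasp point.
Start: joints at [1.1, 0.313, 1.498, -0, 1.331, -0.223], TCP at [0.129, 0.509, 0.239] pointing down, gripper open.
Joint ranges: [-2.94, 2.94], [-0.97, 2.17], [0.19, 2.56], [-1.23, 4.37], [0.02, 3.11], [-2.88, 2.88]. Speed limits (rad/s): [2.39, 2.39, 3.01, 3.14, 3.14, 3.14].

## Interface

Orientations are given as a unit quaternion [x, y, z, w].
In Python, from rig import r gives the robot as it stands.
- The arm moves only by the tool servo_tool, never from a script. Its argument "moves" is a list of rows, each an object of numbers: "x", "y", "z": the shift along the tool's x, y, z in mm; "ax", "ay", "az": the turn, a rotation vector about the tool's x, y, z in degrees; "grip": the finger opening in mm, from 0 to 88.1. A call has exactly 8 rows; each row shifts and turns the commanded pose from where the row before left it, along the tool's axes as they then stand; what a row does not reach is not made up. A row lasts 1/10 s, in which the tool goes at most 50 mm and 8.59 degrees, less where a joint would pass 70% of its speed; a pose out of reach is approached as far as the arm can. A call is refused whole if a number of a shift passes 50 or a number of a turn 8.59, either way. A call with a gripper value outside its range is refused whole. The fingers move at their own pace and stop on an object; "force" is the grip in N (left out, the last holds). Time passes only in rows, so rows that do not move let the fingers close, or fill a call up. It gives the time, the measured TCP pose, the force, the opening and the grip force at its end, in the units of the state.
- r.sense(): the state, without advancing time (a new reading comes with each control period).
- r.snapshot(name): name is "scene" or "top"; returns a dict with "frame" (384x512x3 uint8, blue, green, red), "range_z" (384x512 float32, m along the optical axis (not along the pixel's ray), 0 where there is no reading), "intrinsics" (3x3 intrinsics, pixels), "camera_from_world" (4x4, takes a point from world to camera coordinates). Camera axes: x right, y up, looking along -z (the intrinsics and any distortion apply to the point x, -y, -z); pixel columns grow to the right and rows downward; lengths in m; the calibration is good to about 2 mm. A picture is of the moment at which its call begins.
- r.close_job(): hands the job in; it is judged then, once.
The state is a dict: "t": time; "joint_positions": joint angles; "joint_velocities": joint speeds; "effort": joint torques, N m; "tcp_pos": TCP position; "ee_rot": TCP orientation; "ft_force": force on the tool from outside, world axes, zero at the start; "moment": the same for the moment, N m; "grip_width": opening from 0.0 (shut) to 1.0 (fully open); "grip_force": force on a finger pad.
Only numpy, scipy, OpenCV 4.12 (cv2) and the standard library are available. Lean on these libraries where they do the work, as an engineer would, in place of code of your own. Each camera call takes 0.05 s, during which the arm holds its last target. There are 200 camera calls.

## Task

The spare port on this air panel has just been fitted with the T-bar pipe plug, which is only finger-loose. Screw it in clockwise until its taper thread goes snug, without forcing it any tighter, and only then swing the supply valve's lever fully open. Leave the things lying round the panel where they are.

Things in the scene. Friction and masses are not known exactly. Their poses are not given: they have to be found in the camera images.
- panel: Air panel bolted to the bench: grey base plate 170 x 450 x 8 mm (x by y), origin under its centre. An aluminium block 40 x 200 mm, top 65 mm above the bench, lies along y, centred at y = +100 mm; three ports on top at y = +45, +100, +155 mm (x = 0). One holds the T-bar plug (varies), two hold square brass plugs already home, tops 79 mm up. Tubes and gauge on its +x side stay under 65 mm.
- plug_bar (a point): Centre of the loose plug's T-bar, on the screw axis, 112 mm above the bench. The bar is a round steel rod 9 mm thick, 100 mm long, along this point's x (ends alike); z is the vertical screw axis. It goes through a brass head 23 mm across that ends 10.5 mm above the bar's centre line; each bar end stands free from 12 to 50 mm off the axis, with 28 mm or more of free room below it.
- plug_thread (a point): Point on the screw axis in the port's mouth, 65 mm above the bench (fixed). Clockwise from above screws it in: first 0.4 to 2.4 rad (varies, unseen) of even drag, 0.12 N m; then the taper bites and the torque to turn it climbs with angle: 0.25 N m at first bite, 0.47 at 0.45 rad, 0.52 at 0.55 (snug begins), 0.75 at 1.0, 0.92 at 1.35 (forced, spoilt). Aim at 0.6 to 0.8. No stop; stays as left.
- valve_lever (a point): Middle of the grey sleeve on the ball valve's lever, 75 mm from its pivot, 92 mm above the bench; this point's x points along the lever from sleeve to pivot. The sleeve is 19 mm wide, 12 mm thick and spans 35 to 111 mm from the pivot.
- valve_pivot (a point): Point on the lever's vertical pivot axis, at lever height (fixed, axes as the panel's). Below lies the brass valve in the supply pipe, 21 mm thick, centre 45 mm above the bench, which runs along the panel's y.
- valve (a joint): Lever angle, at the start under 0.1: 0 = shut, lever across the pipe, pointing to the panel's -x; 1.571 = fully open at its stop, lever along the pipe, pointing to the panel's -y. Opens anticlockwise seen from above; needs about 0.22 N m (3 N at the sleeve's middle); stays where it is left.
- objective_mid (a point): A microscope objective standing on its threaded end, loose, 29 mm in diameter, 45 mm tall; this point is on its axis half-way up. Leave it alone.
- tape_roll: A roll of white thread tape lying flat, loose, 58 mm in diameter, 13 mm thick. Origin: centre of its underside. Leave it alone.
- spanner: A steel open-ended spanner lying flat, loose, 150 mm long. Leave it alone.
There are look-alikes about, which are no part of the job. Of the things shaped like the part that bears objective_mid, the bare steel one is meant.

How it is judged:
On the way, in this order (a step that is already met when the one before it is completed fails the run):
1. the plug is screwed in snug while the valve is still shut (z of plug_bar in the frame of panel below 0.111841 m and value of joint valve below 0.2 rad), for 0.2 s.
2. the supply valve is swung fully open (value of joint valve above 1.45 rad), for 0.2 s.
At the end, for the whole second after the job is handed in: Plug snug: 0.55 to 1.35 rad past the angle where its taper first bites (0.52 to 0.92 N m; sunk 0.16 to 0.39 mm from first bite). Valve lever within 0.12 rad of its open stop. Objective standing; objective, tape roll and spanner within 30 mm of where they were (z of plug_bar in the frame of panel between 0.11161 and 0.111841 m and value of joint valve above 1.45 rad and distance of each of objective_mid, tape_roll, spanner from where it was at the start of the episode below 0.03 m and angle between objective_mid's own z axis and vertical below 0.3 rad); the robot touches nothing.
It fails at once if the plug is forced beyond snug (over 0.92 N m) (z of plug_bar in the frame of panel below 0.11161 m).
It fails at once if the valve is opened before the plug is snug (value of joint valve above 0.4 rad and z of plug_bar in the frame of panel above 0.111841 m).
It fails at once if the objective is moved or tipped (distance of objective_mid from where it was at the start of the episode above 0.03 m or angle between objective_mid's own z axis and vertical above 0.3 rad).
It fails at once if the tape roll or the spanner is moved (distance of any of tape_roll, spanner from where it was at the start of the episode above 0.03 m).
It also fails if it takes over 72 s, if anything falls off the work surface, if the arm or the gripper's body presses on something with over 40 N, if the wrist force passes 120 N, or if a joint passes its speed limit or range.

## Working session

There is one attempt and no reset: what is moved stays moved. The work goes in short steps, Python scripts to look and compute and a tool call to move; the robot and the scene stay as the last step left them, time stands still between calls to the robot, and variables do not carry over. Pictures are saved under pics/ and viewed, at most 10 in all, crops included, and the job is handed in when it is done.

Besides the shell and the picture viewer there is one more tool, called after "Emit:" in YAML: its name, and indented under it one key for each argument. servo_tool: Moves the arm, as the interface text tells. Its arguments: {"type":"object","properties":{"moves":{"type":"array","items":{"type":"object","properties":{"x":{"type":"number"},"y":{"type":"number"},"z":{"type":"number"},"ax":{"type":"number"},"ay":{"type":"number"},"az":{"type":"number"},"grip":{"type":"number"}}}},"force":{"type":"number"}},"required":["moves"]}

```bash
mkdir -p pics; ls; cat > h.py <<'E'
from rig import r
import numpy as np, cv2
def snap(n):
    s=r.snapshot(n); return s
def proj(s,P):
    c=s["camera_from_world"]@np.r_[P,1]; K=s["intrinsics"]
    v=K@np.array([c[0],-c[1],-c[2]]); return v[:2]/v[2]
def ray(s,u,v):
    K=s["intrinsics"]; d=np.linalg.inv(K)@[u,v,1]; d=np.array([d[0],-d[1],-d[2]])
    M=np.linalg.inv(s["camera_from_world"]); return M[:3,3],M[:3,:3]@d
def onz(s,u,v,z):
    o,d=ray(s,u,v); return o+d*(z-o[2])/d[2]
def cloud(s):
    h,w=s["range_z"].shape; u,v=np.meshgrid(np.arange(w),np.arange(h)); 
    K=s["intrinsics"]; d=np.linalg.inv(K)@np.stack([u.ravel(),v.ravel(),np.ones(h*w)])
    d=np.stack([d[0],-d[1],-d[2]])*s["range_z"].ravel(); M=np.linalg.inv(s["camera_from_world"])
    return (M[:3,:3]@d+M[:3,3:]).T.reshape(h,w,3)
E
python3 - <<'E'
from h import *
import pickle
for n in("scene","top"):
    s=snap(n); pickle.dump(s,open(n+".pkl","wb")); 
    cv2.imwrite(f"pics/{n}0.png",cv2.resize(s["frame"],None,fx=1.5,fy=1.5))
    print(n,np.linalg.inv(s["camera_from_world"])[:3,3],s["intrinsics"][0])
print(r.sense())
E
```

```text
pics
scene [ 0.84039944 -0.52396517  0.67102043] [498.22049631   0.         261.78916243]
top [0.43208642 0.0460328  1.02642377] [451.5215715    0.         269.18827269]
{'t': 0.1, 'joint_positions': array([ 1.09960958e+00,  3.13386288e-01,  1.49832130e+00, -8.33370289e-06,
        1.33105457e+00, -2.23373349e-01]), 'joint_velocities': array([ 0.00043427, -0.00170982, -0.00332541,  0.00154151, -0.00056699,
        0.00075571]), 'effort': array([ 2.85976261e-03, -4.02811968e+01, -2.52642328e+01,  6.95043965e-02,
        3.43121344e-02, -3.96461564e-05]), 'tcp_pos': array([0.12867204, 0.50876023, 0.23823727]), 'ee_rot': array([ 1.23588883e-01,  9.92333334e-01, -5.51220389e-04, -1.95209722e-04]), 'ft_force': array([ 0.47205422, -0.1939227 ,  0.28011944]), 'moment': array([-0.02108684,  0.02889808, -0.0412481 ]), 'grip_force': 0.0, 'grip_width': 1.0009231365917892}
```

View pics/scene0.png

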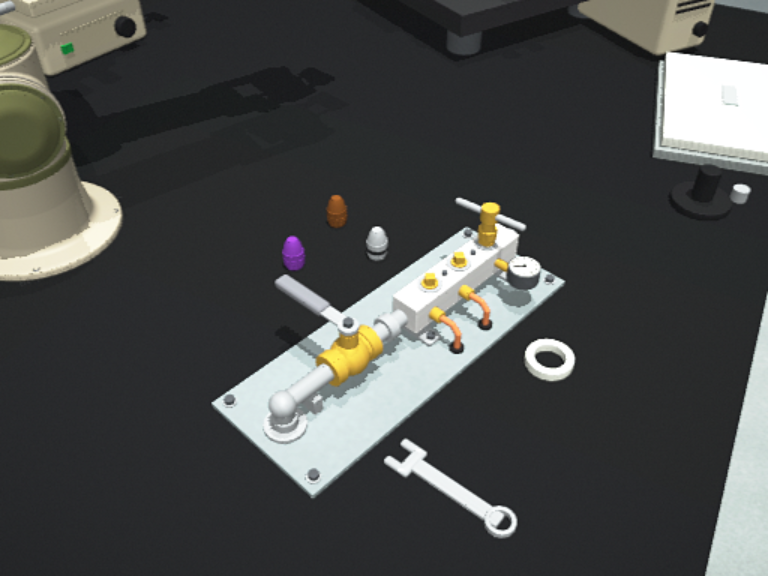

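View pics/top0.png

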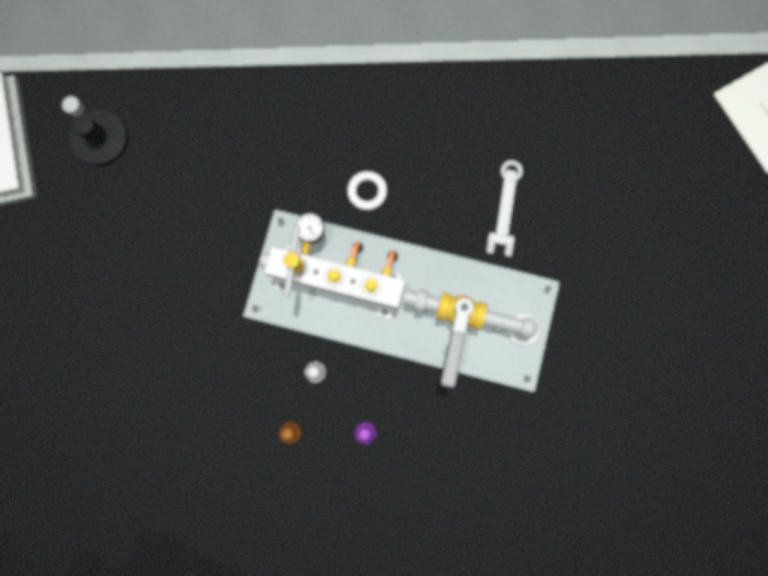

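The scene view shows the T-bar plug at the block's far end, at about (490,210), with the lever sleeve at (303,295). In the top view (768 px wide) the plug is at (292,261), the bar runs from (297,225) to (288,292), the pivot is at (464,307) and the sleeve at (454,358). There are three objectives in the top view: bare steel at (315,372), orange at (290,433) and purple at (366,433). The steel one fits the description and is the one to avoid. I won't reach for any of them.

```bash
python3 - <<'E'
from h import *
import pickle
S={n:pickle.load(open(n+".pkl","rb")) for n in("scene","top")}
C={n:cloud(S[n]) for n in S}
def tri(a,b):
    (o1,d1),(o2,d2)=ray(S["scene"],*a),ray(S["top"],*b)
    t=np.linalg.lstsq(np.c_[d1,-d2],o2-o1,rcond=None)[0]; p,q=o1+d1*t[0],o2+d2*t[1]
    return (p+q)/2,np.linalg.norm(p-q)
k=1/1.5
for nm,a,b in [("headtop",(490,208),(292,261)),("barA",(459,202),(288,292)),("barB",(523,227),(297,225)),("pivot",(348,323),(464,307)),("sleeve tip",(281,283),(449,385)),("steelobj",(377,233),(315,372)),("gauge",(524,268),(309,227))]:
    p,e=tri(np.array(a)*k,np.array(b)*k); print(nm,p.round(4),round(e,4))
# depth-based: top view
P=C["top"];z=P[...,2]; hsv=cv2.cvtColor(S["top"]["frame"],cv2.COLOR_BGR2HSV)
for nm,(u,v,w) in dict(plug=(195,172,30),lever=(305,225,40)).items():
    m=np.zeros(z.shape,bool); m[v-w:v+w,u-w:u+w]=1
    for lo,hi in((.1,.107),(.107,.12),(.12,.13),(.085,.105)):
        q=P[m&(z>lo)&(z<hi)]
        if len(q)>5: print(nm,lo,hi,len(q),q.mean(0).round(4),q.min(0).round(3),q.max(0).round(3))
# plate corners & lever fits
m=(z>.004)&(z<.014); cnt=max(cv2.findContours(m.astype(np.uint8),0,2)[0],key=cv2.contourArea)
rect=cv2.minAreaRect(cnt); bx=cv2.boxPoints(rect); print("plate",[onz(S["top"],*p,.008).round(4) for p in bx])
for n,(u,v) in dict(steel=(210,248),tape=(245,127),spA=(341,113),spB=(334,164)).items(): print(n,onz(S["top"],u,v,.02).round(3))
E
```

```text
headtop [0.6043 0.1986 0.1183] 0.0017
barA [0.5618 0.2049 0.1091] 0.0012
barB [0.6537 0.1915 0.1123] 0.0032
pivot [ 0.5376 -0.0363  0.093 ] 0.0004
sleeve tip [ 0.4319 -0.0117  0.0865] 0.0017
steelobj [0.4551 0.1789 0.0364] 0.0016
gauge [0.6646 0.1832 0.0567] 0.0014
plug 0.107 0.12 169 [0.6031 0.1983 0.1158] [0.556 0.188 0.107] [0.652 0.209 0.12 ]
plug 0.12 0.13 99 [0.6038 0.1989 0.1231] [0.576 0.188 0.12 ] [0.616 0.209 0.129]
plug 0.085 0.105 31 [0.5997 0.1931 0.0894] [0.592 0.187 0.086] [0.613 0.211 0.1  ]
lever 0.1 0.107 59 [ 0.4872 -0.0233  0.1011] [ 0.433 -0.041  0.1  ] [ 0.542 -0.005  0.105]
lever 0.085 0.105 527 [ 0.4881 -0.0237  0.097 ] [ 0.43  -0.048  0.09 ] [ 0.548 -0.003  0.104]
plate [array([0.5401, 0.291 , 0.008 ]), array([0.7118, 0.2477, 0.008 ]), array([ 0.5819, -0.1943,  0.008 ]), array([ 0.4162, -0.1416,  0.008 ])]
steel [0.455 0.181 0.02 ]
tape [0.729 0.099 0.02 ]
spA [ 0.757 -0.123  0.02 ]
spB [ 0.638 -0.102  0.02 ]
```

Emit:
servo_tool:
  moves:
    - {"x": -33.5, "y": -11.5, "grip": 60}
    - {"x": -33.5, "y": -11.5}
    - {"x": -33.5, "y": -11.5}
    - {"x": -33.5, "y": -11.5}
    - {"x": -33.5, "y": -11.5}
    - {"x": -33.5, "y": -11.5}
    - {"x": -33.5, "y": -11.5}
    - {"x": -33.5, "y": -11.5}

```text
invalid input
```

Emit:
servo_tool:
  moves:
    - {"x": -33.5, "y": -11.5}
    - {"x": -33.5, "y": -11.5}
    - {"x": -33.5, "y": -11.5}
    - {"x": -33.5, "y": -11.5}
    - {"x": -33.5, "y": -11.5}
    - {"x": -33.5, "y": -11.5}
    - {"x": -33.5, "y": -11.5}
    - {"x": -33.5, "y": -11.5}

```text
invalid input
```

Emit:
servo_tool:
  force: 20
  moves:
    - {"x": -33.5, "y": -11.5, "z": 0, "ax": 0, "ay": 0, "az": 0, "grip": 60}
    - {"x": -33.5, "y": -11.5, "z": 0, "ax": 0, "ay": 0, "az": 0, "grip": 60}
    - {"x": -33.5, "y": -11.5, "z": 0, "ax": 0, "ay": 0, "az": 0, "grip": 60}
    - {"x": -33.5, "y": -11.5, "z": 0, "ax": 0, "ay": 0, "az": 0, "grip": 60}
    - {"x": -33.5, "y": -11.5, "z": 0, "ax": 0, "ay": 0, "az": 0, "grip": 60}
    - {"x": -33.5, "y": -11.5, "z": 0, "ax": 0, "ay": 0, "az": 0, "grip": 60}
    - {"x": -33.5, "y": -11.5, "z": 0, "ax": 0, "ay": 0, "az": 0, "grip": 60}
    - {"x": -33.5, "y": -11.5, "z": 0, "ax": 0, "ay": 0, "az": 0, "grip": 60}

```text
t: 0.9
tcp_pos: [0.367, 0.353, 0.2385]
ee_rot: [0.124, 0.992, -0.0, -0.0]
ft_force: [-0.2, 0.7, -1.0]
grip_width: 0.679
grip_force: 0.0
```

Emit:
servo_tool:
  moves:
    - {"x": -33.5, "y": -11.5, "z": 0, "ax": 0, "ay": 0, "az": 0, "grip": 60}
    - {"x": -33.5, "y": -11.5, "z": 0, "ax": 0, "ay": 0, "az": 0, "grip": 60}
    - {"x": -33.5, "y": -11.5, "z": 0, "ax": 0, "ay": 0, "az": 0, "grip": 60}
    - {"x": -33.5, "y": -11.5, "z": 0, "ax": 0, "ay": 0, "az": 0, "grip": 60}
    - {"x": -33.5, "y": -11.5, "z": 10, "ax": 0, "ay": 0, "az": 0, "grip": 60}
    - {"x": -33.5, "y": -11.5, "z": 10, "ax": 0, "ay": 0, "az": 0, "grip": 60}
    - {"x": -33.5, "y": -11.5, "z": 10, "ax": 0, "ay": 0, "az": 0, "grip": 60}
    - {"x": -33.5, "y": -11.5, "z": 10, "ax": 0, "ay": 0, "az": 0, "grip": 60}

```text
t: 1.7
tcp_pos: [0.6042, 0.1981, 0.1978]
ee_rot: [0.124, 0.992, -0.0, -0.0]
ft_force: [-0.3, 0.3, 0.1]
grip_width: 0.68
grip_force: 0.0
```

```bash
python3 - <<'E'
from h import *
q=r.sense(); print(q["t"],q["tcp_pos"],q["joint_positions"],q["moment"],q["ft_force"],q["grip_width"])
s=snap("scene"); cv2.imwrite("pics/s1.png",cv2.resize(s["frame"][80:260,180:420],None,fx=3,fy=3))
for P in ((.604,.1985,.112),q["tcp_pos"]): print(proj(s,P))
E
```

```text
1.7 [0.60423931 0.19813655 0.19784903] [ 1.32932217e-01  5.90721037e-01  1.18769791e+00  8.13776012e-06
  1.36399693e+00 -1.18998305e+00] [-0.02447461  0.01383583  0.00592656] [-0.2875134   0.25903573  0.05705192] 0.6802544529240313
[325.70371203 141.46329903]
[330.47373709 102.27510514]
```

View pics/s1.png

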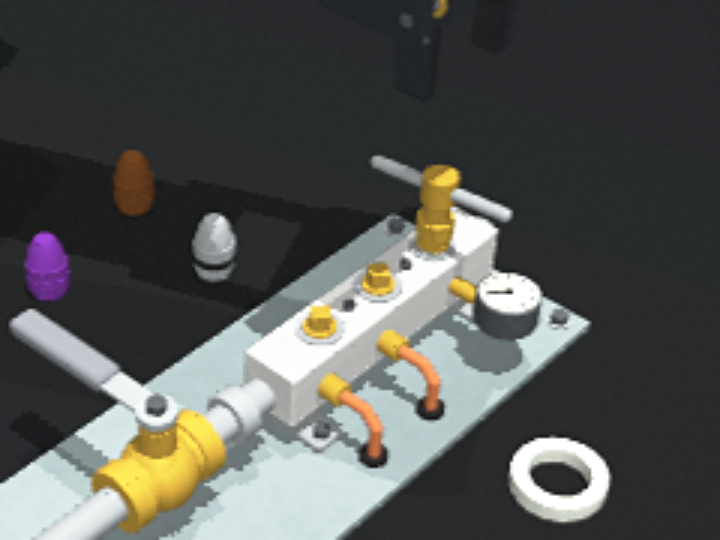

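The gripper is centred on the screw axis: the fingers in the crop are at (415,95) and (490,45), and their midpoint matches the projected TCP. They also straddle the bar, so I'm lowering and then turning clockwise to drive the bar as a couple.

Emit:
servo_tool:
  moves:
    - {"x": 0, "y": 0, "z": 15, "ax": 0, "ay": 0, "az": 0, "grip": 60}
    - {"x": 0, "y": 0, "z": 15, "ax": 0, "ay": 0, "az": 0, "grip": 60}
    - {"x": 0, "y": 0, "z": 15, "ax": 0, "ay": 0, "az": 0, "grip": 60}
    - {"x": 0, "y": 0, "z": 15, "ax": 0, "ay": 0, "az": 0, "grip": 60}
    - {"x": 0, "y": 0, "z": 15, "ax": 0, "ay": 0, "az": 0, "grip": 60}
    - {"x": 0, "y": 0, "z": 12, "ax": 0, "ay": 0, "az": 0, "grip": 60}
    - {"x": 0, "y": 0, "z": 12, "ax": 0, "ay": 0, "az": 0, "grip": 60}
    - {"x": 0, "y": 0, "z": 4, "ax": 0, "ay": 0, "az": 0, "grip": 60}

```text
t: 2.55
tcp_pos: [0.6028, 0.1991, 0.0943]
ee_rot: [0.124, 0.992, -0.0, -0.001]
ft_force: [0.9, 0.4, 0.5]
grip_width: 0.684
grip_force: 0.0
```

Emit:
servo_tool:
  moves:
    - {"x": 0, "y": 0, "z": 0, "ax": 0, "ay": 0, "az": 5, "grip": 60}
    - {"x": 0, "y": 0, "z": 0, "ax": 0, "ay": 0, "az": 5, "grip": 60}
    - {"x": 0, "y": 0, "z": 0, "ax": 0, "ay": 0, "az": 5, "grip": 60}
    - {"x": 0, "y": 0, "z": 0, "ax": 0, "ay": 0, "az": 5, "grip": 60}
    - {"x": 0, "y": 0, "z": 0, "ax": 0, "ay": 0, "az": 5, "grip": 60}
    - {"x": 0, "y": 0, "z": 0, "ax": 0, "ay": 0, "az": 5, "grip": 60}
    - {"x": 0, "y": 0, "z": 0, "ax": 0, "ay": 0, "az": 5, "grip": 60}
    - {"x": 0, "y": 0, "z": 0, "ax": 0, "ay": 0, "az": 5, "grip": 60}

```text
t: 3.35
tcp_pos: [0.6035, 0.1992, 0.0961]
ee_rot: [0.457, 0.889, 0.0, 0.0]
ft_force: [0.7, -0.3, 0.1]
grip_width: 0.679
grip_force: 0.0
```

```bash
cat > st.py <<'E'
from h import *
q=r.sense(); x,y,z,w=q["ee_rot"]
a=np.arctan2(1-2*(x*x+z*z),2*(x*y-z*w))
print("t",q["t"],"tcp",q["tcp_pos"].round(4),"j6",q["joint_positions"][5].round(3),"yangle",np.degrees(a).round(1),"M",q["moment"].round(3),"F",q["ft_force"].round(2))
E
python3 st.py
```

```text
t 3.35 tcp [0.6035 0.1992 0.0961] j6 -0.487 yangle 35.6 M [-0.07   0.013 -0.003] F [ 0.67 -0.3   0.08]
```

Emit:
servo_tool:
  moves:
    - {"x": 0, "y": 0, "z": 0, "ax": 0, "ay": 0, "az": 3, "grip": 60}
    - {"x": 0, "y": 0, "z": 0, "ax": 0, "ay": 0, "az": 3, "grip": 60}
    - {"x": 0, "y": 0, "z": 0, "ax": 0, "ay": 0, "az": 3, "grip": 60}
    - {"x": 0, "y": 0, "z": 0, "ax": 0, "ay": 0, "az": 3, "grip": 60}
    - {"x": 0, "y": 0, "z": 0, "ax": 0, "ay": 0, "az": 3, "grip": 60}
    - {"x": 0, "y": 0, "z": 0, "ax": 0, "ay": 0, "az": 3, "grip": 60}
    - {"x": 0, "y": 0, "z": 0, "ax": 0, "ay": 0, "az": 3, "grip": 60}
    - {"x": 0, "y": 0, "z": 0, "ax": 0, "ay": 0, "az": 3, "grip": 60}

```text
t: 4.15
tcp_pos: [0.6036, 0.1986, 0.0961]
ee_rot: [0.631, 0.775, -0.0, 0.001]
ft_force: [-0.5, -2.2, -0.8]
grip_width: 0.682
grip_force: 2.0
```

```bash
python3 st.py
```

```text
t 4.15 tcp [0.6036 0.1986 0.0961] j6 -0.069 yangle 11.7 M [-0.499  0.069  0.153] F [-0.47 -2.24 -0.84]
```

Emit:
servo_tool:
  moves:
    - {"x": 0, "y": 0, "z": 0, "ax": 0, "ay": 0, "az": 3.5, "grip": 60}
    - {"x": 0, "y": 0, "z": 0, "ax": 0, "ay": 0, "az": 3.5, "grip": 60}
    - {"x": 0, "y": 0, "z": 0, "ax": 0, "ay": 0, "az": 3.5, "grip": 60}
    - {"x": 0, "y": 0, "z": 0, "ax": 0, "ay": 0, "az": 3.5, "grip": 60}
    - {"x": 0, "y": 0, "z": 0, "ax": 0, "ay": 0, "az": 3.5, "grip": 60}
    - {"x": 0, "y": 0, "z": 0, "ax": 0, "ay": 0, "az": 3.5, "grip": 60}
    - {"x": 0, "y": 0, "z": 0, "ax": 0, "ay": 0, "az": 3.5, "grip": 60}
    - {"x": 0, "y": 0, "z": 0, "ax": 0, "ay": 0, "az": 3.5, "grip": 60}

```text
t: 4.95
tcp_pos: [0.6037, 0.1989, 0.0961]
ee_rot: [0.8, 0.6, 0.0, 0.0]
ft_force: [1.2, -1.9, -1.2]
grip_width: 0.684
grip_force: 2.1
```

```bash
python3 st.py
```

```text
t 4.95 tcp [0.6037 0.1989 0.0961] j6 0.42 yangle -16.3 M [-0.299 -0.064  0.112] F [ 1.16 -1.93 -1.17]
```

Emit:
servo_tool:
  moves:
    - {"x": 0, "y": 0, "z": 0, "ax": 0, "ay": 0, "az": 3.5, "grip": 60}
    - {"x": 0, "y": 0, "z": 0, "ax": 0, "ay": 0, "az": 3.5, "grip": 60}
    - {"x": 0, "y": 0, "z": 0, "ax": 0, "ay": 0, "az": 3.5, "grip": 60}
    - {"x": 0, "y": 0, "z": 0, "ax": 0, "ay": 0, "az": 3.5, "grip": 60}
    - {"x": 0, "y": 0, "z": 0, "ax": 0, "ay": 0, "az": 3.5, "grip": 60}
    - {"x": 0, "y": 0, "z": 0, "ax": 0, "ay": 0, "az": 3.5, "grip": 60}
    - {"x": 0, "y": 0, "z": 0, "ax": 0, "ay": 0, "az": 3.5, "grip": 60}
    - {"x": 0, "y": 0, "z": 0, "ax": 0, "ay": 0, "az": 3.5, "grip": 60}

```text
t: 5.75
tcp_pos: [0.6039, 0.1991, 0.0962]
ee_rot: [0.922, 0.388, 0.001, 0.0]
ft_force: [2.7, 0.5, -1.1]
grip_width: 0.68
grip_force: 2.2
```

```bash
python3 st.py
```

```text
t 5.75 tcp [0.6039 0.1991 0.0962] j6 0.908 yangle -44.3 M [-0.022 -0.239  0.176] F [ 2.68  0.54 -1.12]
```

Emit:
servo_tool:
  moves:
    - {"x": 0, "y": 0, "z": 0, "ax": 0, "ay": 0, "az": 2.5, "grip": 60}
    - {"x": 0, "y": 0, "z": 0, "ax": 0, "ay": 0, "az": 2.5, "grip": 60}
    - {"x": 0, "y": 0, "z": 0, "ax": 0, "ay": 0, "az": 2.5, "grip": 60}
    - {"x": 0, "y": 0, "z": 0, "ax": 0, "ay": 0, "az": 2.5, "grip": 60}
    - {"x": 0, "y": 0, "z": 0, "ax": 0, "ay": 0, "az": 2.5, "grip": 60}
    - {"x": 0, "y": 0, "z": 0, "ax": 0, "ay": 0, "az": 2.5, "grip": 60}
    - {"x": 0, "y": 0, "z": 0, "ax": 0, "ay": 0, "az": 2.5, "grip": 60}
    - {"x": 0, "y": 0, "z": 0, "ax": 0, "ay": 0, "az": 2.5, "grip": 60}

```text
t: 6.55
tcp_pos: [0.6042, 0.1992, 0.0963]
ee_rot: [0.975, 0.222, 0.001, 0.0]
ft_force: [3.5, 0.8, -1.8]
grip_width: 0.682
grip_force: 2.1
```

```bash
python3 st.py
```

```text
t 6.55 tcp [0.6042 0.1992 0.0963] j6 1.257 yangle -64.3 M [ 0.129 -0.397  0.059] F [ 3.46  0.79 -1.78]
```

Emit:
servo_tool:
  moves:
    - {"x": 0, "y": 0, "z": 0, "ax": 0, "ay": 0, "az": 3.5, "grip": 60}
    - {"x": 0, "y": 0, "z": 0, "ax": 0, "ay": 0, "az": 3.5, "grip": 60}
    - {"x": 0, "y": 0, "z": 0, "ax": 0, "ay": 0, "az": 3.5, "grip": 60}
    - {"x": 0, "y": 0, "z": 0, "ax": 0, "ay": 0, "az": 3.5, "grip": 60}
    - {"x": 0, "y": 0, "z": 0, "ax": 0, "ay": 0, "az": 3.5, "grip": 60}
    - {"x": 0, "y": 0, "z": 0, "ax": 0, "ay": 0, "az": 3.5, "grip": 60}
    - {"x": 0, "y": 0, "z": 0, "ax": 0, "ay": 0, "az": 3.5, "grip": 60}
    - {"x": 0, "y": 0, "z": 0, "ax": 0, "ay": 0, "az": 3.5, "grip": 60}

```text
t: 7.35
tcp_pos: [0.6047, 0.1991, 0.0962]
ee_rot: [1.0, -0.02, 0.002, -0.0]
ft_force: [6.6, -0.1, -3.1]
grip_width: 0.68
grip_force: 5.9
```

```bash
python3 st.py
```

```text
t 7.35 tcp [0.6047 0.1991 0.0962] j6 1.746 yangle -92.3 M [ 0.084 -0.979  0.361] F [ 6.58 -0.13 -3.12]
```

Emit:
servo_tool:
  moves:
    - {"x": 0, "y": 0, "z": 0, "ax": 0, "ay": 0, "az": 2, "grip": 60}
    - {"x": 0, "y": 0, "z": 0, "ax": 0, "ay": 0, "az": 2, "grip": 60}
    - {"x": 0, "y": 0, "z": 0, "ax": 0, "ay": 0, "az": 2, "grip": 60}
    - {"x": 0, "y": 0, "z": 0, "ax": 0, "ay": 0, "az": 2, "grip": 60}
    - {"x": 0, "y": 0, "z": 0, "ax": 0, "ay": 0, "az": 2, "grip": 60}
    - {"x": 0, "y": 0, "z": 0, "ax": 0, "ay": 0, "az": 2, "grip": 60}
    - {"x": 0, "y": 0, "z": 0, "ax": 0, "ay": 0, "az": 2, "grip": 60}
    - {"x": 0, "y": 0, "z": 0, "ax": 0, "ay": 0, "az": 2, "grip": 60}

```text
t: 8.15
tcp_pos: [0.605, 0.1989, 0.0962]
ee_rot: [0.987, -0.158, 0.002, -0.0]
ft_force: [9.7, -0.5, -3.5]
grip_width: 0.679
grip_force: 7.6
```

```bash
cat > avg.py <<'E'
from h import *
M=[];F=[]
for i in range(10):
    q=r.sense();M.append(q["moment"]);F.append(q["ft_force"]);r.snapshot("top")
print("avg M",np.mean(M,0).round(3),"sd",np.std(M,0).round(3),"F",np.mean(F,0).round(2),np.array(M)[:,2].round(2))
E
python3 st.py; python3 avg.py
```

```text
t 8.15 tcp [0.605  0.1989 0.0962] j6 2.024 yangle -108.2 M [-0.018 -1.179  0.496] F [ 9.7  -0.46 -3.51]
avg M [ 0.033 -1.111  0.43 ] sd [0.036 0.028 0.027] F [ 8.46 -0.17 -4.31] [0.5  0.44 0.4  0.43 0.42 0.4  0.43 0.44 0.43 0.41]
```

Emit:
servo_tool:
  moves:
    - {"x": 0, "y": 0, "z": 0, "ax": 0, "ay": 0, "az": 3, "grip": 60}
    - {"x": 0, "y": 0, "z": 0, "ax": 0, "ay": 0, "az": 3, "grip": 60}
    - {"x": 0, "y": 0, "z": 0, "ax": 0, "ay": 0, "az": 3, "grip": 60}
    - {"x": 0, "y": 0, "z": 0, "ax": 0, "ay": 0, "az": 3, "grip": 60}
    - {"x": 0, "y": 0, "z": 0, "ax": 0, "ay": 0, "az": 3, "grip": 60}
    - {"x": 0, "y": 0, "z": 0, "ax": 0, "ay": 0, "az": 3, "grip": 60}
    - {"x": 0, "y": 0, "z": 0, "ax": 0, "ay": 0, "az": 3, "grip": 60}
    - {"x": 0, "y": 0, "z": 0, "ax": 0, "ay": 0, "az": 3, "grip": 60}

```text
t: 9.45
tcp_pos: [0.6052, 0.1986, 0.0961]
ee_rot: [0.933, -0.36, 0.003, -0.001]
ft_force: [9.6, -1.7, -5.3]
grip_width: 0.678
grip_force: 10.7
```

```bash
python3 st.py; python3 avg.py
```

```text
t 9.45 tcp [0.6052 0.1986 0.0961] j6 2.443 yangle -132.3 M [-0.204 -1.393  0.69 ] F [ 9.59 -1.72 -5.25]
avg M [-0.194 -1.338  0.526] sd [0.015 0.031 0.068] F [ 9.71 -1.78 -5.29] [0.69 0.61 0.51 0.51 0.49 0.5  0.53 0.48 0.46 0.48]
```

The torque while moving read 0.36, 0.50 and then 0.69 N m, which puts the bite at about -80° and the plug at about 0.9 rad past it. The plug is snug, so I'm backing off and lifting.

Emit:
servo_tool:
  moves:
    - {"x": 0, "y": 0, "z": 0, "ax": 0, "ay": 0, "az": -4, "grip": 60}
    - {"x": 0, "y": 0, "z": 0, "ax": 0, "ay": 0, "az": -5, "grip": 60}
    - {"x": 0, "y": 0, "z": 0, "ax": 0, "ay": 0, "az": -5, "grip": 60}
    - {"x": 0, "y": 0, "z": 0, "ax": 0, "ay": 0, "az": -5, "grip": 60}
    - {"x": 0, "y": 0, "z": -15, "ax": 0, "ay": 0, "az": 0, "grip": 60}
    - {"x": 0, "y": 0, "z": -25, "ax": 0, "ay": 0, "az": 0, "grip": 60}
    - {"x": 0, "y": 0, "z": -25, "ax": 0, "ay": 0, "az": 0, "grip": 60}
    - {"x": 0, "y": 0, "z": -20, "ax": 0, "ay": 0, "az": 0, "grip": 50}

```text
t: 10.75
tcp_pos: [0.6037, 0.1992, 0.1838]
ee_rot: [0.979, -0.202, 0.001, -0.0]
ft_force: [0.2, 0.3, 0.3]
grip_width: 0.617
grip_force: 0.0
```

```bash
python3 - <<'E'
import st
from h import *
q=st.q; a=st.a
s=snap("scene"); C=cloud(s); z=C[...,2]
cv2.imwrite("pics/s2.png",cv2.resize(s["frame"][80:260,180:420],None,fx=3,fy=3))
T=np.array([.4645,-.0193]); d=T-q["tcp_pos"][:2]
ty=np.array([np.cos(a),np.sin(a)]); tx=np.array([ty[1],-ty[0]])*-1  # z down: y x z
print("ty",ty,"x from quat", 1-2*(st.y**2+st.z**2),2*(st.x*st.y+st.z*st.w))
tx=np.array([1-2*(st.y**2+st.z**2),2*(st.x*st.y+st.z*st.w)])
print("shift tool x,y mm",1e3*d@tx,1e3*d@ty)
E
```

```text
t 10.75 tcp [0.6037 0.1992 0.1838] j6 2.113 yangle -113.4 M [0.036 0.143 0.   ] F [0.2  0.34 0.34]
ty [-0.39635387 -0.91809782] x from quat 0.9180938885555449 -0.3963558633902273
shift tool x,y mm -41.17133437520329 255.7871260220274
```

View pics/s2.png

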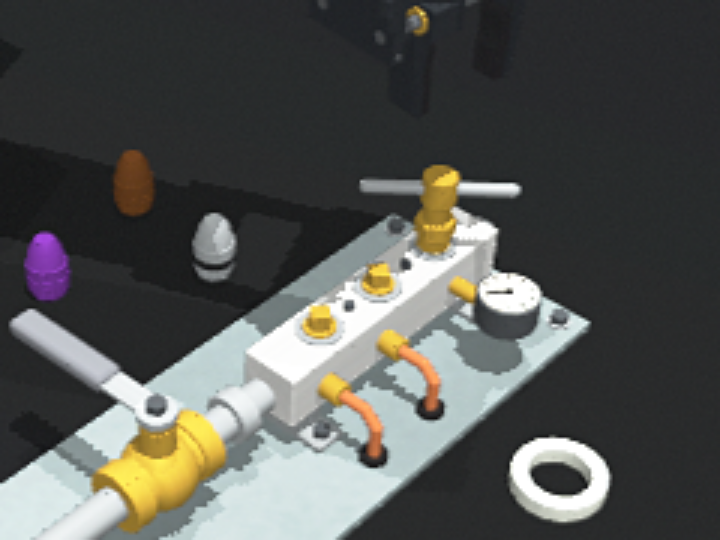

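The bar has turned and stands clear, at crop (360,187) to (520,190). The lever is still shut, with its tip at crop (20,325) and its pivot at (157,405). Next I go over the sleeve.

Emit:
servo_tool:
  moves:
    - {"x": -5.2, "y": 32, "z": 0, "ax": 0, "ay": 0, "az": 0, "grip": 50}
    - {"x": -5.2, "y": 32, "z": 0, "ax": 0, "ay": 0, "az": 0, "grip": 50}
    - {"x": -5.2, "y": 32, "z": 0, "ax": 0, "ay": 0, "az": 0, "grip": 50}
    - {"x": -5.2, "y": 32, "z": 0, "ax": 0, "ay": 0, "az": 0, "grip": 50}
    - {"x": -5.2, "y": 32, "z": 0, "ax": 0, "ay": 0, "az": 0, "grip": 50}
    - {"x": -5.2, "y": 32, "z": 0, "ax": 0, "ay": 0, "az": 0, "grip": 50}
    - {"x": -5.2, "y": 32, "z": 0, "ax": 0, "ay": 0, "az": 0, "grip": 50}
    - {"x": -5.2, "y": 32, "z": 0, "ax": 0, "ay": 0, "az": 0, "grip": 50}

```text
t: 11.6
tcp_pos: [0.4635, -0.0207, 0.1812]
ee_rot: [0.979, -0.202, 0.001, 0.0]
ft_force: [0.8, 0.5, 0.6]
grip_width: 0.568
grip_force: 0.0
```

Emit:
servo_tool:
  moves:
    - {"x": 0, "y": 0, "z": 0, "ax": 0, "ay": 0, "az": -5, "grip": 50}
    - {"x": 0, "y": 0, "z": 0, "ax": 0, "ay": 0, "az": -5, "grip": 50}
    - {"x": 0, "y": 0, "z": 10, "ax": 0, "ay": 0, "az": 0, "grip": 50}
    - {"x": 0, "y": 0, "z": 10, "ax": 0, "ay": 0, "az": 0, "grip": 50}
    - {"x": 0, "y": 0, "z": 10, "ax": 0, "ay": 0, "az": 0, "grip": 50}
    - {"x": 0, "y": 0, "z": 10, "ax": 0, "ay": 0, "az": 0, "grip": 50}
    - {"x": 0, "y": 0, "z": 10, "ax": 0, "ay": 0, "az": 0, "grip": 50}
    - {"x": 0, "y": 0, "z": 0, "ax": 0, "ay": 0, "az": 0, "grip": 50}

```text
t: 12.4
tcp_pos: [0.4635, -0.0196, 0.1292]
ee_rot: [0.993, -0.115, -0.001, -0.0]
ft_force: [-0.5, 0.4, 0.0]
grip_width: 0.564
grip_force: 0.0
```

```bash
python3 - <<'E'
import st
from h import *
s=snap("scene")
cv2.imwrite("pics/s3.png",cv2.resize(s["frame"][100:300,120:380],None,fx=3,fy=3))
print("tcp px crop",(proj(s,st.q["tcp_pos"])-[120,100])*3, "sleeve",(proj(s,[.4645,-.0193,.092])-[120,100])*3)
E
```

```text
t 12.4 tcp [ 0.4635 -0.0196  0.1292] j6 1.506 yangle -103.2 M [-0.007  0.139  0.003] F [-0.51  0.43  0.05]
tcp px crop [233.42216794 235.3750595 ] sleeve [240.02167212 285.10970143]
```

View pics/s3.png

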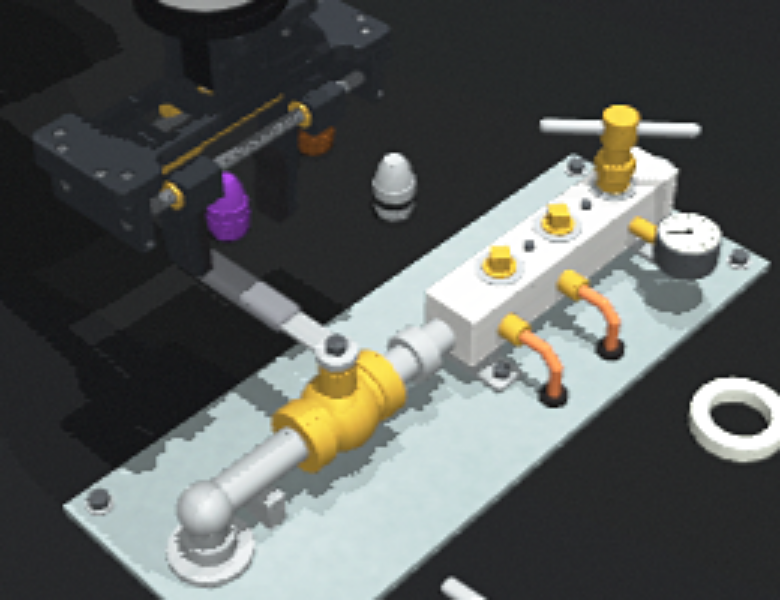

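Emit:
servo_tool:
  moves:
    - {"x": 0, "y": 0, "z": 8, "ax": 0, "ay": 0, "az": 0, "grip": 50}
    - {"x": 0, "y": 0, "z": 10, "ax": 0, "ay": 0, "az": 0, "grip": 50}
    - {"x": 0, "y": 0, "z": 10, "ax": 0, "ay": 0, "az": 0, "grip": 50}
    - {"x": 0, "y": 0, "z": 10, "ax": 0, "ay": 0, "az": 0, "grip": 50}
    - {"x": 0, "y": 0, "z": 8, "ax": 0, "ay": 0, "az": 0, "grip": 50}
    - {"x": 0, "y": 0, "z": 0, "ax": 0, "ay": 0, "az": 0, "grip": 26}
    - {"x": 0, "y": 0, "z": 0, "ax": 0, "ay": 0, "az": 0, "grip": 26}
    - {"x": 0, "y": 0, "z": 0, "ax": 0, "ay": 0, "az": 0, "grip": 26}

```text
t: 13.25
tcp_pos: [0.4645, -0.0199, 0.0851]
ee_rot: [0.993, -0.115, 0.0, 0.0]
ft_force: [0.1, 0.4, 0.4]
grip_width: 0.32
grip_force: 0.0
```

```bash
python3 st.py
```

```text
t 13.25 tcp [ 0.4645 -0.0199  0.0851] j6 1.506 yangle -103.2 M [ 0.01   0.164 -0.035] F [0.09 0.44 0.36]
```

Emit:
servo_tool:
  moves:
    - {"x": 0.3, "y": 6.5, "z": 0, "ax": 0, "ay": 0, "az": -5, "grip": 26}
    - {"x": 0.3, "y": 6.5, "z": 0, "ax": 0, "ay": 0, "az": -5, "grip": 26}
    - {"x": 0.3, "y": 6.5, "z": 0, "ax": 0, "ay": 0, "az": -5, "grip": 26}
    - {"x": 0.3, "y": 6.5, "z": 0, "ax": 0, "ay": 0, "az": -5, "grip": 26}
    - {"x": 0.3, "y": 6.5, "z": 0, "ax": 0, "ay": 0, "az": -5, "grip": 26}
    - {"x": 0.3, "y": 6.5, "z": 0, "ax": 0, "ay": 0, "az": -5, "grip": 26}
    - {"x": 0.3, "y": 6.5, "z": 0, "ax": 0, "ay": 0, "az": -5, "grip": 26}
    - {"x": 0.3, "y": 6.5, "z": 0, "ax": 0, "ay": 0, "az": -5, "grip": 26}

```text
t: 14.05
tcp_pos: [0.47, -0.0703, 0.085]
ee_rot: [0.972, 0.234, -0.0, -0.0]
ft_force: [-2.1, 2.1, 2.6]
grip_width: 0.291
grip_force: 1.5
```

```bash
cat >> st.py <<'E'
d=q["tcp_pos"][:2]-[.5376,-.0363]; print("polar",np.hypot(*d).round(4),np.degrees(np.arctan2(d[1],d[0])).round(1)%360)
E
python3 st.py
```

```text
t 14.05 tcp [ 0.47   -0.0703  0.085 ] j6 0.703 yangle -63.0 M [0.316 0.508 0.007] F [-2.11  2.12  2.6 ]
polar 0.0756 206.7
```

Emit:
servo_tool:
  moves:
    - {"x": 0.35, "y": 7.2, "z": 0, "ax": 0, "ay": 0, "az": -5.5, "grip": 26}
    - {"x": 0.35, "y": 7.2, "z": 0, "ax": 0, "ay": 0, "az": -5.5, "grip": 26}
    - {"x": 0.35, "y": 7.2, "z": 0, "ax": 0, "ay": 0, "az": -5.5, "grip": 26}
    - {"x": 0.35, "y": 7.2, "z": 0, "ax": 0, "ay": 0, "az": -5.5, "grip": 26}
    - {"x": 0.35, "y": 7.2, "z": 0, "ax": 0, "ay": 0, "az": -5.5, "grip": 26}
    - {"x": 0.35, "y": 7.2, "z": 0, "ax": 0, "ay": 0, "az": -5.5, "grip": 26}
    - {"x": 0.35, "y": 7.2, "z": 0, "ax": 0, "ay": 0, "az": -5.5, "grip": 26}
    - {"x": 0.35, "y": 7.2, "z": 0, "ax": 0, "ay": 0, "az": -5.5, "grip": 26}

```text
t: 14.85
tcp_pos: [0.5124, -0.1077, 0.0848]
ee_rot: [0.814, 0.581, -0.001, -0.0]
ft_force: [-3.5, 0.2, -0.1]
grip_width: 0.295
grip_force: 1.5
```

```bash
python3 st.py
```

```text
t 14.85 tcp [ 0.5124 -0.1077  0.0848] j6 -0.099 yangle -19.0 M [-0.101  0.644 -0.07 ] F [-3.48  0.16 -0.09]
polar 0.0757 250.5
```

Emit:
servo_tool:
  moves:
    - {"x": 0, "y": 1.3, "z": 0, "ax": 0, "ay": 0, "az": -1, "grip": 26}
    - {"x": 0, "y": 1.3, "z": 0, "ax": 0, "ay": 0, "az": -1, "grip": 26}
    - {"x": 0, "y": 1.3, "z": 0, "ax": 0, "ay": 0, "az": -1, "grip": 26}
    - {"x": 0, "y": 1.3, "z": 0, "ax": 0, "ay": 0, "az": -1, "grip": 26}
    - {"x": 0, "y": 1.3, "z": 0, "ax": 0, "ay": 0, "az": -1, "grip": 26}
    - {"x": 0, "y": 1.3, "z": 0, "ax": 0, "ay": 0, "az": -1, "grip": 26}
    - {"x": 0, "y": 0, "z": 0, "ax": 0, "ay": 0, "az": 0, "grip": 26}
    - {"x": 0, "y": 0, "z": 0, "ax": 0, "ay": 0, "az": 0, "grip": 26}

```text
t: 15.65
tcp_pos: [0.5202, -0.1097, 0.0847]
ee_rot: [0.784, 0.621, -0.0, -0.0]
ft_force: [-3.3, -1.1, 1.2]
grip_width: 0.291
grip_force: 1.8
```

```bash
python3 st.py
```

```text
t 15.65 tcp [ 0.5202 -0.1097  0.0847] j6 -0.198 yangle -13.2 M [-0.227  0.737  0.02 ] F [-3.35 -1.09  1.2 ]
polar 0.0755 256.6
```

Force is still about 3 N, so the lever hasn't reached its stop. I'll keep pushing in small steps.

Emit:
servo_tool:
  moves:
    - {"x": 0, "y": 0.7, "z": 0, "ax": 0, "ay": 0, "az": -0.5, "grip": 26}
    - {"x": 0, "y": 0.7, "z": 0, "ax": 0, "ay": 0, "az": -0.5, "grip": 26}
    - {"x": 0, "y": 0.7, "z": 0, "ax": 0, "ay": 0, "az": -0.5, "grip": 26}
    - {"x": 0, "y": 0.7, "z": 0, "ax": 0, "ay": 0, "az": -0.5, "grip": 26}
    - {"x": 0, "y": 0.7, "z": 0, "ax": 0, "ay": 0, "az": -0.5, "grip": 26}
    - {"x": 0, "y": 0, "z": 0, "ax": 0, "ay": 0, "az": 0, "grip": 26}
    - {"x": 0, "y": 0, "z": 0, "ax": 0, "ay": 0, "az": 0, "grip": 26}
    - {"x": 0, "y": 0, "z": 0, "ax": 0, "ay": 0, "az": 0, "grip": 26}

```text
t: 16.45
tcp_pos: [0.5204, -0.1092, 0.0843]
ee_rot: [0.77, 0.638, -0.002, -0.004]
ft_force: [-21.9, 3.4, 12.7]
grip_width: 0.298
grip_force: 10.7
```

```bash
python3 st.py
```

```text
t 16.45 tcp [ 0.5204 -0.1092  0.0843] j6 -0.24 yangle -10.7 M [ 0.46   3.633 -0.21 ] F [-21.87   3.44  12.7 ]
polar 0.0749 256.8
```

The force jumped to 22 N with no further motion, so the lever is on its stop. I'm backing off, opening the fingers and lifting away.

Emit:
servo_tool:
  moves:
    - {"x": 0, "y": -3, "z": 0, "ax": 0, "ay": 0, "az": 0, "grip": 30}
    - {"x": 0, "y": -1.5, "z": 0, "ax": 0, "ay": 0, "az": 0, "grip": 45}
    - {"x": 0, "y": 0, "z": 0, "ax": 0, "ay": 0, "az": 0, "grip": 45}
    - {"x": 0, "y": 0, "z": 0, "ax": 0, "ay": 0, "az": 0, "grip": 45}
    - {"x": 0, "y": 0, "z": -15, "ax": 0, "ay": 0, "az": 0, "grip": 45}
    - {"x": 0, "y": 0, "z": -30, "ax": 0, "ay": 0, "az": 0, "grip": 45}
    - {"x": 0, "y": 0, "z": -40, "ax": 0, "ay": 0, "az": 0, "grip": 45}
    - {"x": 0, "y": 0, "z": -40, "ax": 0, "ay": 0, "az": 0, "grip": 45}

```text
t: 17.25
tcp_pos: [0.5192, -0.1095, 0.2111]
ee_rot: [0.77, 0.638, 0.0, -0.0]
ft_force: [0.9, -0.7, 0.5]
grip_width: 0.508
grip_force: 0.0
```

Emit:
servo_tool:
  moves:
    - {"x": 0, "y": -30, "z": -10, "ax": 0, "ay": 0, "az": 0, "grip": 45}
    - {"x": 0, "y": -30, "z": -10, "ax": 0, "ay": 0, "az": 0, "grip": 45}
    - {"x": 0, "y": -30, "z": 0, "ax": 0, "ay": 0, "az": 0, "grip": 45}
    - {"x": 0, "y": -30, "z": 0, "ax": 0, "ay": 0, "az": 0, "grip": 45}
    - {"x": 0, "y": -10, "z": 0, "ax": 0, "ay": 0, "az": 0, "grip": 45}
    - {"x": 0, "y": 0, "z": 0, "ax": 0, "ay": 0, "az": 0, "grip": 45}
    - {"x": 0, "y": 0, "z": 0, "ax": 0, "ay": 0, "az": 0, "grip": 45}
    - {"x": 0, "y": 0, "z": 0, "ax": 0, "ay": 0, "az": 0, "grip": 45}

```text
t: 18.05
tcp_pos: [0.3924, -0.0858, 0.2296]
ee_rot: [0.77, 0.638, 0.0, 0.0]
ft_force: [0.3, -0.4, 0.1]
grip_width: 0.51
grip_force: 0.0
```

```bash
python3 - <<'E'
import st
from h import *
s=snap("top"); cv2.imwrite("pics/t4.png",cv2.resize(s["frame"][90:310,140:400],None,fx=2.7,fy=2.7))
E
```

```text
t 18.05 tcp [ 0.3924 -0.0858  0.2296] j6 -0.323 yangle -10.7 M [-0.117  0.104 -0.01 ] F [ 0.35 -0.38  0.14]
polar 0.1534 198.8
```

View pics/t4.png

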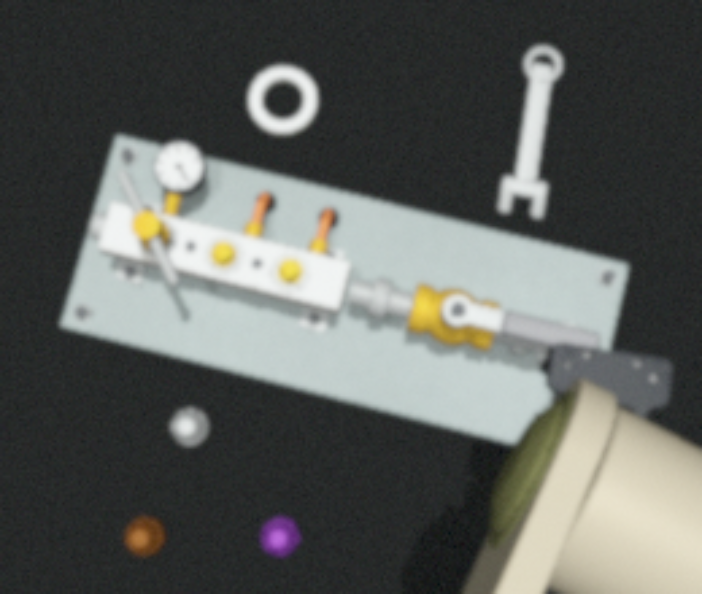

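The lever lies along the pipe, from its pivot at (458,310) to its sleeve at (550,332). The bar stands at about 25°, which agrees with roughly 0.9 rad past the bite. The steel objective (190,427), tape roll (283,100) and spanner (530,130) haven't moved. I'm handing in.

```bash
python3 -c "
from rig import r
print(r.close_job())"
```

```text
the job is handed in; nothing more can be done
None
```

I handed the job in at about 18 s; no verdict came back. The plug is screwed in snug, about 0.9 rad past first bite at roughly 0.69 N m. The valve lever was then swung to its open stop, and in the last picture the objective, tape roll and spanner had not moved.

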